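Load a culture flask into the warming cabinet

ROBOT

A 6-joint arm with a two-finger parallel gripper is mounted at the origin on the work surface. World frame = base frame: x ahead of the robot, y to its left, z up, the work surface at z = 0. Lengths are in m, angles in rad, forces in N, time in s.
With the tool pointing down it reaches from about 0.3 to 0.85 m from the base axis. Payload 4.2 kg.
Tool frame: the origin (TCP) lies at the very end of the fingers, on their centre line; the grasp point (between the pads) lies 19 mm behind it; z points along the fingers, y is the line along which they close (so a half turn about z gives the same grasp; the last joint's range is limited). The gripper opens to 91 mm and grips with 3 to 60 N. Pads are 32 mm wide; open, the fingers measure 118 mm over their backs; the gripper's body (76 mm by 178 mm) begins 60 mm behind the grasp point.
Start: joints at [1.312, 0.32, 1.565, -0, 1.257, -0.02], TCP at [0.136, 0.559, 0.214] pointing down, gripper open.
Joint ranges: [-3.11, 3.11], [-0.84, 2.01], [0.21, 2.61], [-1.34, 4.49], [0.05, 2.63], [-2.56, 2.56]. Speed limits (rad/s): [2.57, 2.57, 3.14, 3.14, 3.14, 3.14].

INTERFACE

Orientations are given as a unit quaternion [w, x, y, z].
In Python, from station import robot, grip, ik, read_camera gives the robot as it stands. Calls block until the motion is done:
- robot.move_ptp(position, orientation): joint-space move of the TCP to a pose.
- robot.servo_line(position, speed=0.15, rotation=None): straight line of the TCP; rotation=None keeps the orientation; speed is the mean speed in m/s.
- robot.move_j(angles): joint-space move.
- grip(opening): finger opening in m; the grip force is fixed at half the most; returns when the fingers have stopped.
- robot.sleep(seconds).
- ik(position, orientation): joint angles nearest the present ones, or None.
- robot.observe(): the state.
- read_camera(name): name is "scene" or "top" or "wrist"; returns a dict with "pixels" (384x512x3 uint8, red, green, blue), "z_map" (384x512 float32, m along the optical axis (not along the pixel's ray), 0 where there is no reading), "camera_matrix" (3x3 intrinsics, pixels), "R" (3x3) and "t" (3): a world point X has camera coordinates R X + t. Camera axes: x right, y down, z forward; pixel columns grow to the right and rows downward; lengths in m; the calibration is good to about 2 mm. A picture is of the moment at which its call begins.
A pose or a line that the arm cannot do raises robot.MotionError and nothing moves.
- robot.finish_job(): hands the job in; it is judged then, once.
The state is a dict: "time_s": time; "q": joint angles; "joint_vel": joint speeds; "tau": joint torques, N m; "eef_pos": TCP position; "ee_rot": TCP orientation; "ft_force": force on the tool from outside, world axes, zero at the start; "ft_torque": the same for the moment, N m; "finger_gap": finger opening in m; "gripper_force": force on a finger pad.
Only numpy, scipy, OpenCV 4.12 (cv2) and the standard library are available. Lean on these libraries where they do the work, as an engineer would, in place of code of your own. Each camera call takes 0.05 s, during which the arm holds its last target. There are 200 camera calls.

TASK

Put the empty red-capped culture flask into the bench-top warming cabinet: swing the cabinet door open by its handle to about a right angle or wider, draw the tray fully out, lay the flask flat in the tray without dropping it, slide the tray fully home and shut the door. Leave the blue-capped flask, the dishes, the spray bottle and the tube rack where they are.

Things in the scene. Friction and masses are not known exactly. Their poses are not given: they have to be found in the camera images.
- warmer: Low white bench-top warming cabinet with a deep blue-fronted door, fixed to the bench. Carcass 220 mm deep (its own x) by 240 mm wide (y), roof top 120 mm above the bench (a control pod on the rear of the roof, from 37 mm behind the centre backwards, reaches 149 mm). Origin: centre of the carcass footprint at bench level. Its front faces its own -x; the carcass front plane is at x = -110 mm. The body's yaw differs from start to start.
- warmer_door (a joint): Door angle in rad: 0 shut, grows as it opens, stop at 1.9; may start slightly ajar. Turns about a vertical hinge at the carcass front edge on the cabinet's own -y side and swings out towards the cabinet's own -x (counter-clockwise seen from above). Light friction, no latch or spring: it stays where it is left. The door is a hollow shell 240 mm wide, 57 mm deep in front of the carcass front plane, 12 to 120 mm above the bench.
- door_hinge (a point): Fixed point on the hinge line, at the height of the door handle (100 mm above the bench); in the cabinet frame at x -110, y -120 mm.
- door_handle (a point): Middle of the door's handle, a horizontal steel bar 12 mm thick and 90 mm long, along the door's width, 40 mm (bar centre) in front of the door's outer face, 100 mm above the bench, 20 mm below the door's top edge; ends joined to the door by two stubs. With the door shut it lies 97 mm ahead (cabinet -x) and 165 mm to cabinet +y of the hinge. The axes turn with the door: x is the door's inward normal, y from hinge to free edge.
- tray (a joint): How far the tray is drawn out, in m: 0 fully home, 0.14 fully out (stop). Slides along the cabinet's own -x with about 1.5 N friction, stays where it is left.
- tray_grip (a point): Middle of the graspable upper part of the tray's orange upright grip: a plate 14 mm thick (cabinet y), 26 mm deep (cabinet x), its top 107 mm above the bench; this point is 17 mm below its top (90 mm above the bench) and, with the tray home, 24 mm in front of the carcass front plane (hidden inside the hollow door when the door is shut). Moves with the tray. Axes as the cabinet's.
- tray_in (a point): Centre of the tray's inner floor, 47 mm above the bench; 94 mm behind the grip. The inner floor measures 130 mm (cabinet x) by 190 mm (cabinet y), aluminium rim 12 mm above the floor. With the tray fully out, all of it is clear of the roof. Axes as the cabinet's.
- flask_red_mid (a point): Red-capped clear flask lying flat on the bench, the one to load: centre of its rectangular body (half-way up, 17 mm above its underside). Body 76 mm long (own x), 56 mm wide (own y), 34 mm high; shoulder, neck and red cap (28 mm diameter) go on along +x to 77 mm from this point; overall 115 mm long. White label with a red stripe on top. Mass about 80 g. Its z axis points up as it lies at the start.
- flask_red: The same red-capped flask; origin on its underside, 17 mm towards the cap from the body's centre.
- flask_blue_mid (a point): The same kind of flask with a blue cap and blue stripe, lying flat; not to be disturbed. Same point and axes.
- dishes: Bystander: stack of three petri dishes, 92 mm diameter, 50 mm high; origin at the centre of the underside.
- sprayer: Bystander: white spray bottle 76 mm diameter, 200 mm high; origin at the centre of the underside.
- tube_rack: Bystander: yellow tube rack 70 by 160 mm, 90 mm high with tubes; origin at the centre of the underside.

How it is judged:
On the way, in this order (a step that is already met when the one before it is completed fails the run):
1. the door is being swung open by its handle (over 0.2 rad, the grasp point within 55 mm of the handle's middle and the fingers pulling on something) (value of joint warmer_door above 0.2 rad and distance between the grasp point and door_handle below 0.055 m and contact force between the fingers and anything else above 0.3 N), for 0.1 s.
2. the door is open to about a right angle or wider (over 1.4 rad) (value of joint warmer_door above 1.4 rad), for 0.2 s.
3. the tray is drawn out (over 0.125 m) with the door open (value of joint tray above 0.125 m and value of joint warmer_door above 1.2 rad), for 0.2 s.
4. the red-capped flask lies flat in the drawn-out tray, let go (value of joint tray above 0.11 m and x of flask_red_mid in the frame of tray_in between -0.06 and 0.06 m and y of flask_red_mid in the frame of tray_in between -0.09 and 0.09 m and z of flask_red_mid in the frame of tray_in between 0.01 and 0.024 m and angle between flask_red_mid's own z axis and vertical below 0.12 rad and contact force between the fingers and flask_red below 0.05 N and linear speed of flask_red below 0.03 m/s), for 0.2 s.
5. the tray is home with the flask in it (value of joint tray below 0.012 m and distance between flask_red_mid and tray_in below 0.11 m), for 0.2 s.
At the end, for the whole second after the job is handed in: Door shut (under 0.06 rad), tray home (within 12 mm), the red-capped flask lying flat (within 0.12 rad) in the tray, its body's centre within 60 mm (cabinet x) and 90 mm (cabinet y) of the tray floor's centre and 10 to 24 mm above the floor, all at rest (value of joint warmer_door below 0.06 rad and value of joint tray below 0.012 m and x of flask_red_mid in the frame of tray_in between -0.06 and 0.06 m and y of flask_red_mid in the frame of tray_in between -0.09 and 0.09 m and z of flask_red_mid in the frame of tray_in between 0.01 and 0.024 m and angle between flask_red_mid's own z axis and vertical below 0.12 rad and linear speed of flask_red below 0.02 m/s and velocity of joint warmer_door between -0.05 and 0.05 rad/s); the robot touches nothing.
It fails at once if the blue-capped flask is moved by more than 20 mm (distance of flask_blue_mid from where it was at the start of the episode above 0.02 m).
It fails at once if the dishes, spray bottle or tube rack are moved by more than 30 mm (distance of any of dishes, sprayer, tube_rack from where it was at the start of the episode above 0.03 m).
It fails at once if the red-capped flask is dropped (falls through the air, touching nothing, at over 0.5 m/s) (linear speed of flask_red above 0.5 m/s and contact force between flask_red and anything else below 0.005 N).
It also fails if it takes over 72 s, if anything falls off the work surface, if the arm or the gripper's body presses on something with over 40 N, if the wrist force passes 120 N, or if a joint passes its speed limit or range.

## Working session

There is one attempt and no reset: what is moved stays moved. The work goes in short steps, each a Python script; the robot and the scene stay as the last script left them, time stands still between calls to the robot, and variables do not carry over. Pictures are saved under pics/ and viewed, at most 10 in all, crops included, and the job is handed in when it is done.

```bash
ls; mkdir -p pics
python3 - <<'E'
from station import robot, read_camera
import cv2, numpy as np, pickle
d={}
for n in ("scene","top"):
    c=read_camera(n); d[n]=c
    cv2.imwrite(f"pics/{n}0.png",c["pixels"][:,:,::-1])
    print(n,c["camera_matrix"].round(1).tolist(),(-c["R"].T@c["t"]).round(3),c["R"].round(2).tolist())
pickle.dump(d,open("cams0.pkl","wb"))
print(robot.observe())
E
```

```text
pics
scene [[450.3, 0.0, 262.1], [0.0, 450.3, 198.2], [0.0, 0.0, 1.0]] [1.163 0.469 1.291] [[-0.6, 0.8, 0.0], [0.67, 0.51, -0.54], [-0.43, -0.32, -0.84]]
top [[387.8, 0.0, 254.9], [0.0, 387.8, 192.3], [0.0, 0.0, 1.0]] [0.32  0.025 1.182] [[0.0, -1.0, 0.0], [-0.98, -0.0, -0.21], [0.21, 0.0, -0.98]]
{'time_s': 0.1, 'q': array([ 1.31199577e+00,  3.20263148e-01,  1.56554219e+00, -2.26416853e-05,
        1.25736899e+00, -2.00333632e-02]), 'joint_vel': array([-0.00196354, -0.00109486, -0.00223666, -0.0023072 , -0.00041203,
        0.00156054]), 'tau': array([-3.31602878e-04, -4.13334990e+01, -2.32510167e+01,  7.28455768e-02,
        4.20752855e-02, -7.55628434e-05]), 'eef_pos': array([0.13590411, 0.55826142, 0.2131899 ]), 'ee_rot': array([-9.92365476e-05,  1.19096703e-01,  9.92882344e-01, -7.84655391e-04]), 'ft_force': array([-0.36627135, -0.17694226, -0.19748921]), 'ft_torque': array([0.0020939 , 0.00280662, 0.03701706]), 'gripper_force': 0.0, 'finger_gap': 0.09114538319032028}
```

View pics/scene0.png

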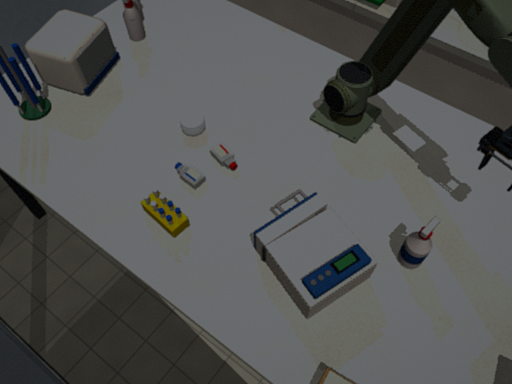

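View pics/top0.png

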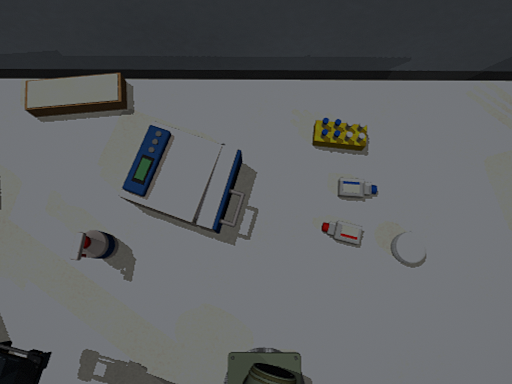

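The scene view shows the cabinet at around (310,250) with the handle at (290,205), the red flask at (225,157) and the blue one at (190,175). The top view shows the cabinet front facing right with its handle at (233,207), the door hinged on the upper side, the red flask at (345,232), the blue flask at (356,188), the rack at (340,134), the dishes at (410,248) and the sprayer at (97,245).

```bash
cat > h.py <<'E'
import numpy as np, cv2
def cloud(c):
    K,R,t=c["camera_matrix"],c["R"],c["t"]; z=c["z_map"]; v,u=np.mgrid[:z.shape[0],:z.shape[1]]
    P=np.stack([(u-K[0,2])/K[0,0]*z,(v-K[1,2])/K[1,1]*z,z],-1)-t
    P=P@R; P[z<=0]=np.nan; return P
def ray(c,uv,h):
    K,R,t=c["camera_matrix"],c["R"],c["t"]; o=-R.T@t
    d=np.c_[(np.atleast_2d(uv)-K[:2,2])/[K[0,0],K[1,1]],np.ones(len(np.atleast_2d(uv)))]@R
    return o+d*((h-o[2])/d[:,2])[:,None]
def tri(c1,uv1,c2,uv2):
    A=[];b=[]
    for c,uv in((c1,uv1),(c2,uv2)):
        o=-c["R"].T@c["t"]; d=ray(c,uv,0)[0]-o; d/=np.linalg.norm(d); M=np.eye(3)-np.outer(d,d); A.append(M); b.append(M@o)
    return np.linalg.lstsq(np.vstack(A),np.hstack(b),rcond=None)[0]
E
python3 - <<'E'
import pickle; from h import *
d=pickle.load(open("cams0.pkl","rb"))
vis=[]
for n in("top","scene"):
    c=d[n];P=cloud(c)
    im=cv2.cvtColor(c["pixels"],cv2.COLOR_RGB2HSV).astype(int);H,S,V=im[...,0],im[...,1],im[...,2]
    m={"red":((H<8)|(H>172))&(S>150)&(V>90),"blue":(abs(H-112)<12)&(S>130)&(V>50),"yel":(abs(H-27)<6)&(S>150)&(V>90)}
    for k,mm in m.items():
        nn,l,s,ce=cv2.connectedComponentsWithStats(mm.astype(np.uint8))
        for i in range(1,nn):
            if s[i,4]>12: print(n,k,ce[i].round(1),s[i,4],np.nanmedian(P[l==i],0).round(3))
    roof=(abs(P[...,2]-0.12)<.006)&(P[...,1]<.6)&(P[...,1]>-.1)&(P[...,0]>.2)&(P[...,0]<.9)
    print(n,"roof n",roof.sum())
    np.save(n+"_P.npy",P)
# rectified height map: 1 px = 1.0 mm, x up 0.3..0.8, y left -0.05..0.65 ; one per camera (colour)
out=[]
for n in("top",):
    c=d[n]; g=cv2.resize(c["pixels"][100:260,110:270][:,:,::-1],None,fx=3.5,fy=3.5,interpolation=cv2.INTER_CUBIC)
    P=np.load(n+"_P.npy")[100:260,110:270]
print(np.nanmax(P[...,2]))
cv2.imwrite("pics/crop1.png",np.clip(g*1.3,0,255).astype(np.uint8))
E
```

```text
top red [325.4 226.3] 31 [ 0.46  -0.184  0.03 ]
top red [348.6 236.1] 33 [ 0.43  -0.252  0.036]
top blue [325.4 120.1] 24 [ 0.77  -0.185  0.089]
top blue [337.8 121.6] 25 [ 0.766 -0.222  0.09 ]
top blue [146.1 158.1] 983 [0.645 0.327 0.146]
top blue [324.6 131.4] 25 [ 0.736 -0.182  0.09 ]
top blue [336.9 132.7] 25 [ 0.731 -0.217  0.09 ]
top blue [226.2 189.8] 275 [0.549 0.106 0.12 ]
top blue [350.6 182.3] 31 [ 0.593 -0.266  0.035]
top blue [373.9 188.7] 36 [ 0.574 -0.337  0.029]
top yel [318. 131.] 142 [ 0.752 -0.169  0.05 ]
top yel [331.  132.1] 102 [ 0.745 -0.209  0.05 ]
top yel [342.9 133. ] 94 [ 0.744 -0.245  0.05 ]
top yel [354.8 134.5] 102 [ 0.738 -0.281  0.05 ]
top yel [364.9 127.8] 13 [ 0.762 -0.314  0.049]
top roof n 6523
scene red [223.5 148.3] 13 [ 0.433 -0.251  0.038]
scene red [232.2 164. ] 17 [ 0.465 -0.184  0.031]
scene blue [14.1 45. ] 24 [ 0.651 -0.98   0.271]
scene blue [11.  58.7] 26 [ 0.7   -0.93   0.271]
scene blue [177.4 164.8] 20 [ 0.583 -0.335  0.031]
scene blue [189.6 176.2] 16 [ 0.595 -0.264  0.034]
scene blue [284.5 213. ] 141 [0.562 0.104 0.12 ]
scene blue [169.2 203. ] 20 [ 0.736 -0.214  0.091]
scene blue [160.6 210.1] 21 [ 0.771 -0.219  0.09 ]
scene blue [177.2 209.9] 21 [ 0.74  -0.176  0.091]
scene blue [168.2 217.2] 20 [ 0.776 -0.182  0.091]
scene blue [334.6 272.3] 991 [0.657 0.331 0.146]
scene yel [164.8 213.3] 436 [ 0.756 -0.216  0.05 ]
scene roof n 5583
0.15595711063853177
```

View pics/crop1.png

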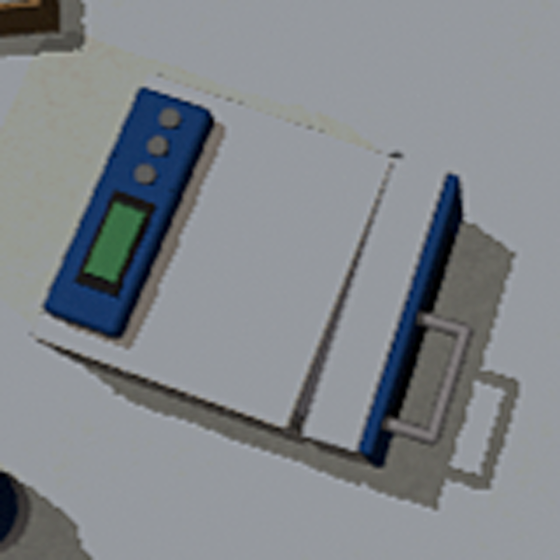

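The crop shows the door slightly ajar (a wedge gap from (395,157) to (295,430)). The handle bar runs from (465,330) to (435,440), and its shadow lies beyond it.

Run:
```python
import pickle; from h import *
d=pickle.load(open("cams0.pkl","rb"))
for n in("top","scene"):
    c=d[n];P=cloud(c)
    im=cv2.cvtColor(c["pixels"],cv2.COLOR_RGB2HSV).astype(int);H,S,V=im[...,0],im[...,1],im[...,2]
    box=(P[...,1]<.55)&(P[...,1]>-.1)&(P[...,0]>.25)&(P[...,0]<.9)
    pod=box&(P[...,2]>.14)
    r=cv2.minAreaRect(P[pod][:,:2].astype(np.float32)); b=cv2.boxPoints(r)
    e=[b[1]-b[0],b[2]-b[1]]; L=max(e,key=np.linalg.norm); yc=L/np.linalg.norm(L); yc=yc if yc[0]<0 else -yc
    print(n,"pod size",r[1])
    # iterate: side edges from roof z~.12
    m=box&(abs(P[...,2]-.12)<.005); Q=P[m][:,:2]
    # edges: fit line to far side of roof per bin; use minAreaRect of whole roof+door as check
    print("all rect",cv2.minAreaRect(Q.astype(np.float32)))
    for it in range(2):
        xc=np.array([yc[1],-yc[0]])
        q=np.c_[Q@xc,Q@yc]
        # roof side edges: bins along x
        x0=q[:,0].max(); lo=[];hi=[]
        for a in np.arange(x0-.2,x0-.04,.01):
            s=q[(q[:,0]>a)&(q[:,0]<a+.01)]; lo.append((a,s[:,1].min())); hi.append((a,s[:,1].max()))
        pl,ph=np.polyfit(*np.array(lo).T,1),np.polyfit(*np.array(hi).T,1)
        print("slopes",pl,ph,"width",np.mean([h[1]-l[1] for h,l in zip(hi,lo)]),"yc",(np.mean([h[1]+l[1] for h,l in zip(hi,lo)])/2).round(4),"x rear",x0,np.percentile(q[:,0],.5),"xc",xc, "yaw",np.arctan2(xc[1],xc[0]))
    # door outer edge of z=.12 : min x per y bin
    de=[]
    for a in np.arange(q[:,1].min()+.015,q[:,1].max()-.02,.01):
        s=q[(q[:,1]>a)&(q[:,1]<a+.01)]; de.append((a+.005,s[:,0].min()))
    p=np.polyfit(*np.array(de).T,1); print("door outer edge slope",p, np.array(de)[[0,-1]])
    hm=box&(P[...,2]>.085)&(P[...,2]<.109); h=P[hm]; hq=np.c_[h[:,:2]@xc,h[:,:2]@yc,h[:,2]]
    hq=hq[hq[:,0]<np.median([k[1] for k in de])-.015]
    far=hq[hq[:,0]<np.polyval(p,hq[:,1])-.03]
    print("handle n",len(far),far.mean(0),far.min(0),far.max(0), "bar slope",np.polyfit(far[:,1],far[:,0],1), "world",far[:,:2].mean(0)@np.array([xc,yc]))
    # gap dark pixels
    # flask: label/cap
    f=(P[...,0]>.35)&(P[...,0]<.5)&(P[...,1]>-.3)&(P[...,1]<-.15)&(P[...,2]>.015)
    F=P[f]; print("flask top z",np.percentile(F[:,2],[10,50,90]),len(F),cv2.minAreaRect(F[:,:2].astype(np.float32)))
    f2=f&(P[...,2]>.031)&(P[...,2]<.037); print("upper",cv2.minAreaRect(P[f2][:,:2].astype(np.float32)))
```

```text
top pod size (0.08357587456703186, 0.4172486662864685)
all rect ((0.5197893977165222, 0.28335094451904297), (0.3348309099674225, 0.41844117641448975), 71.11376190185547)
slopes [ 0.11457881 -0.60513191] [ 1.1060566 -0.8335499] width 0.2723414725924776 yc -0.4111 x rear 0.630063717974494 0.3218976694424856 xc [0.44133118 0.8973443 ] yaw 1.1137147
slopes [ 0.11457881 -0.60513191] [ 1.1060566 -0.8335499] width 0.2723414725924776 yc -0.4111 x rear 0.630063717974494 0.3218976694424856 xc [0.44133118 0.8973443 ] yaw 1.1137147Traceback (most recent call last):
  File "<stdin>", line 27, in <module>
    return umr_minimum(a, axis, None, out, keepdims, initial, where)
ValueError: zero-size array to reduction operation minimum which has no identity
```

```bash
cat > m1.py <<'E'
import pickle; from h import *
d=pickle.load(open("cams0.pkl","rb"))
def big(m):
    n,l,s,_=cv2.connectedComponentsWithStats(m.astype(np.uint8)); return l==1+np.argmax(s[1:,4])
for n in("top","scene"):
    c=d[n];P=cloud(c)
    box=(P[...,1]<.55)&(P[...,1]>-.1)&(P[...,0]>.25)&(P[...,0]<.9)
    body=big(box&(P[...,2]>.07))
    pod=big(body&(P[...,2]>.143))
    r=cv2.minAreaRect(P[pod][:,:2].astype(np.float32)); b=cv2.boxPoints(r)
    L=max([b[1]-b[0],b[2]-b[1]],key=np.linalg.norm); yc=L/np.linalg.norm(L); yc=yc if yc[0]<0 else -yc
    xc=np.array([yc[1],-yc[0]]); print(n,"pod",r,"yaw",np.arctan2(xc[1],xc[0]))
    roof=body&(abs(P[...,2]-.12)<.005); Q=P[roof][:,:2]
    podc=np.array(r[0])@xc
    for it in range(3):
        q=np.c_[Q@xc,Q@yc]; podc=np.array(r[0])@xc; lo=[];hi=[]
        for a in np.arange(podc-.12,podc-.03,.006):
            s=q[(q[:,0]>a)&(q[:,0]<a+.006)]; lo.append((a,s[:,1].min())); hi.append((a,s[:,1].max()))
        lo,hi=np.array(lo),np.array(hi); sl=(np.polyfit(*lo.T,1)[0],np.polyfit(*hi.T,1)[0])
        print(" slopes",np.round(sl,3),"width",(hi-lo)[:,1].mean().round(4),"yaw",np.arctan2(xc[1],xc[0]).round(4))
        th=np.arctan(np.mean(sl)); xc=np.cos(th)*xc+np.sin(th)*yc; yc=np.array([-xc[1],xc[0]])
    q=np.c_[Q@xc,Q@yc]; ycen=(q[q[:,0]>podc-.12][:,1].min()+q[q[:,0]>podc-.12][:,1].max())/2
    xr=q[:,0].max(); print(" rear",xr,"centre by rear",(xr-.11)*xc+ycen*yc, "podc-rear",podc-xr)
    de=[]
    for a in np.arange(ycen-.1,ycen+.1,.01):
        s=q[(q[:,1]>a)&(q[:,1]<a+.01)]; de.append((a+.005-ycen,s[:,0].min()-xr+.11))
    de=np.array(de);p=np.polyfit(*de.T,1); print(" door edge slope",p, "at hinge side -.12:",np.polyval(p,-.12))
    X=P[...,:2]@xc-xr+.11; Y=P[...,:2]@yc-ycen
    hm=box&(P[...,2]>.085)&(P[...,2]<.112)&(X<np.polyval(p,Y)-.03)&(abs(Y)<.15)
    print(" handle n",hm.sum(),X[hm].mean(),Y[hm].mean(),Y[hm].min(),Y[hm].max(),"z",np.median(P[hm][:,2]),"slope",np.polyfit(Y[hm],X[hm],1),"world",P[hm].mean(0))
    f=(P[...,0]>.35)&(P[...,0]<.5)&(P[...,1]>-.3)&(P[...,1]<-.15)&(P[...,2]>.012)
    F=P[f]; print(" flask z",np.percentile(F[:,2],[10,50,90]),len(F),cv2.minAreaRect(F[:,:2].astype(np.float32)))
    f2=f&(P[...,2]>.031); print(" upper",cv2.minAreaRect(P[f2][:,:2].astype(np.float32)))
E
python3 m1.py
```

```text
top pod ((0.6301028728485107, 0.32978492975234985), (0.06421817094087601, 0.19872158765792847), 70.47380065917969) yaw 1.2299999
 slopes [-0.002 -0.005] width 0.238 yaw 1.23
 slopes [ 0.006 -0.001] width 0.2379 yaw 1.2261
 slopes [-0.001 -0.004] width 0.238 yaw 1.2284
 rear 0.5639791821737629 centre by rear [0.60703451 0.26443448] podc-rear -0.041785757568445936
 door edge slope [-0.05917439 -0.17299114] at hinge side -.12: -0.16589021642319138
 handle n 164 -0.21502573068213568 0.03984754886859523 -0.011492694948798732 0.09018760343816468 z 0.10498159407687105 slope [-0.05744699 -0.21273661] world [0.49688091 0.07551633 0.10485376]
 flask z [0.0276368  0.03311098 0.03704797] 665 ((0.4455946087837219, -0.2303452044725418), (0.11450095474720001, 0.05600462108850479), 76.1195297241211)
 upper ((0.44632482528686523, -0.23060861229896545), (0.11425438523292542, 0.05534004047513008), 75.247802734375)
scene pod ((0.6351324915885925, 0.33306199312210083), (0.06434927880764008, 0.19875887036323547), 70.55162811279297) yaw 1.2313584
 slopes [-0.009 -0.019] width 0.2379 yaw 1.2314
 slopes [0.008 0.001] width 0.2373 yaw 1.2176
 slopes [0.004 0.002] width 0.2376 yaw 1.2221
 rear 0.5684794774025398 centre by rear [0.61046438 0.26746705] podc-rear -0.038477326749291274
 door edge slope [-0.05295397 -0.17333413] at hinge side -.12: -0.16697965833250106
 handle n 120 -0.21386133032603868 0.03750468835485941 -0.011363546367720356 0.09057409160069507 z 0.10597264905893576 slope [-0.05073774 -0.21195843] world [0.50271939 0.07896163 0.10550899]
 flask z [0.02220676 0.03312977 0.03744336] 429 ((0.4505694508552551, -0.2275707721710205), (0.11773040145635605, 0.05777044594287872), 76.21947479248047)
 upper ((0.45153388381004333, -0.22761651873588562), (0.11732722073793411, 0.05600221827626228), 75.03352355957031)
```

```bash
cat > plan.py <<'E'
import numpy as np
from scipy.spatial.transform import Rotation as Ro
C=np.array([.6088,.2660]); YAW=1.228
HV=np.array([-.097,.165]); HINGE=np.array([-.110,-.120])
def rot(a): return np.array([[np.cos(a),-np.sin(a)],[np.sin(a),np.cos(a)]])
def w(cab): return C+rot(YAW)@np.asarray(cab)
def handle(a): return w(HINGE+rot(a)@HV)
def down(yaw,tilt=0):  # closing axis (tool y) along world yaw, tool z down
    y=np.array([np.cos(yaw),np.sin(yaw),0]); z=np.array([0,0,-1.]); x=np.cross(y,z)
    q=Ro.from_matrix(np.c_[x,y,z]).as_quat(); return q[[3,0,1,2]]
E
python3 - <<'E'
from plan import *; from station import robot,ik
print("handle .055",handle(.055))
for k in(0,np.pi):
  for nm,p,y in [("h0",handle(.055),YAW+.055),("h1.55",handle(1.55),YAW+1.55),("h0up",handle(.055),YAW+.055),("trayin",w([-.134,0]),YAW+np.pi/2),("trayout",w([-.28,0]),YAW+np.pi/2),
    ("flask",[.443,-.248],1.32+np.pi/2),("placeA",w([-.188,-.0]),YAW),("placeA+",w([-.188,.0]),YAW+np.pi)]:
    for z in(.08,.3):
        q=ik([*p,z],down(y+k)); print(nm,k>0,z,np.round(p,3),None if q is None else np.round(q,2))
E
```

```text
handle .055 [0.49909849 0.07588835]
h0 False 0.08 [0.499 0.076] [ 0.13  0.34  1.91 -0.    0.89 -1.15]
h0 False 0.3 [0.499 0.076] [ 0.13  0.16  1.56 -0.    1.42 -1.15]
h1.55 False 0.08 [ 0.717 -0.067] None
h1.55 False 0.3 [ 0.717 -0.067] None
h0up False 0.08 [0.499 0.076] [ 0.13  0.34  1.91 -0.    0.89 -1.15]
h0up False 0.3 [0.499 0.076] [ 0.13  0.16  1.56 -0.    1.42 -1.15]
trayin False 0.08 [0.564 0.14 ] None
trayin False 0.3 [0.564 0.14 ] None
trayout False 0.08 [0.515 0.002] None
trayout False 0.3 [0.515 0.002] None
flask False 0.08 [ 0.443 -0.248] None
flask False 0.3 [ 0.443 -0.248] None
placeA False 0.08 [0.546 0.089] [ 0.14  0.4   1.8  -0.    0.93 -1.09]
placeA False 0.3 [0.546 0.089] [ 0.14  0.24  1.46 -0.    1.44 -1.09]
placeA+ False 0.08 [0.546 0.089] [ 0.14  0.4   1.8  -0.    0.93  2.05]
placeA+ False 0.3 [0.546 0.089] [ 0.14  0.24  1.46 -0.    1.44  2.05]
h0 True 0.08 [0.499 0.076] [ 0.13  0.34  1.91 -0.    0.89  1.99]
h0 True 0.3 [0.499 0.076] [ 0.13  0.16  1.56 -0.    1.42  1.99]
h1.55 True 0.08 [ 0.717 -0.067] [-0.11  0.64  1.37 -0.    1.13  0.25]
h1.55 True 0.3 [ 0.71
[... 171 characters left out ...]
42  1.99]
trayin True 0.08 [0.564 0.14 ] [ 0.22  0.44  1.74 -0.    0.96  0.57]
trayin True 0.3 [0.564 0.14 ] [ 0.22  0.29  1.39 -0.    1.46  0.57]
trayout True 0.08 [0.515 0.002] [-0.02  0.35  1.89 -0.    0.9   0.32]
trayout True 0.3 [0.515 0.002] [-0.02  0.18  1.54 -0.    1.42  0.32]
flask True 0.08 [ 0.443 -0.248] [-0.53  0.34  1.91 -0.    0.89 -0.28]
flask True 0.3 [ 0.443 -0.248] [-0.53  0.17  1.55 -0.    1.42 -0.28]
placeA True 0.08 [0.546 0.089] [ 0.14  0.4   1.8  -0.    0.93  2.05]
placeA True 0.3 [0.546 0.089] [ 0.14  0.24  1.46 -0.    1.44  2.05]
placeA+ True 0.08 [0.546 0.089] [ 0.14  0.4   1.8  -0.    0.93 -1.09]
placeA+ True 0.3 [0.546 0.089] [ 0.14  0.24  1.46 -0.    1.44 -1.09]
```

Run:
```python
from plan import *; from h import *; from station import robot,read_camera
robot.servo_line([.136,.559,.33],.25)
p=handle(.055); robot.move_ptp([*p,.30],down(YAW+.055+np.pi))
c=read_camera("wrist"); cv2.imwrite("pics/w1.png",c["pixels"][:,:,::-1])
P=cloud(c)
X=(P[...,:2]-C)@rot(YAW)   # cab coords
hm=(P[...,2]>.09)&(P[...,2]<.112)&(X[...,0]<-.19)&(X[...,0]>-.26)&(abs(X[...,1])<.13)
x=X[hm]; print(hm.sum(),np.percentile(P[hm][:,2],[5,50,95]))
far=x[x[:,0]<np.percentile(x[:,0],1)+.018]; print("bar",far.mean(0),far.min(0),far.max(0),np.polyfit(far[:,1],far[:,0],1),"pred",rot(-YAW)@(p-C))
m=abs(P[...,2]-.12)<.004
print("z.12 extents",X[m].min(0),X[m].max(0))
o=robot.observe();print(o["time_s"],o["eef_pos"],o["ft_force"])
```

```text
1150 [0.10053422 0.1037533  0.10535289]
bar [-0.21508515  0.03850279] [-0.22326237 -0.0110591 ] [-0.20480859  0.09057402] [-0.02914669 -0.21396292] pred [-0.21592375  0.03941819]
z.12 extents [-0.17988359 -0.12233995] [0.08907901 0.11960626]
2.9333 [0.49906056 0.07652257 0.29989586] [ 0.01750508  0.02394571 -0.81269586]
```

View pics/w1.png

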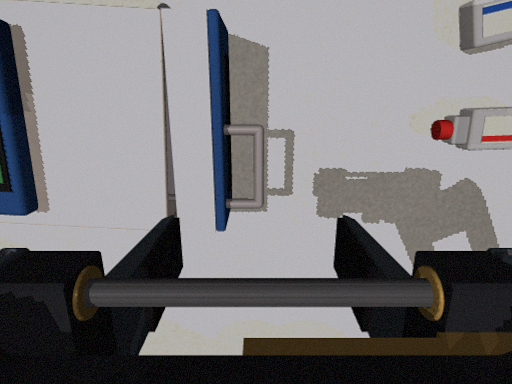

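The wrist view shows the handle bar upright at (260,165) and the door ajar. It agrees with the plan to within 1 mm. Next I grasp the handle and swing the door open.

Run:
```python
from plan import *; from station import robot,grip
p=handle(.055); R=down(YAW+.055+np.pi)
grip(.038); robot.servo_line([*p,.081],.12)
o=robot.observe(); print("down",o["eef_pos"],o["ft_force"].round(1))
grip(0); o=robot.observe(); print("grip",o["finger_gap"],o["gripper_force"],o["ft_force"].round(1),o["time_s"])
for a in np.r_[np.arange(.17,1.5,.12),1.53]:
    robot.servo_line([*handle(a),.081],.1,rotation=down(YAW+a+np.pi))
    o=robot.observe(); f=o["ft_force"]; print(round(a,2),f.round(1),round(o["finger_gap"],4),round(o["time_s"],2))
    if np.linalg.norm(f)>45 or o["finger_gap"]<.008: print("stop"); break
```

```text
down [0.49952234 0.07594802 0.08153487] [-0.5  0.5  0.3]
grip 0.011009748747348856 30.001010298728943 [-1.   0.9  2.1] 6.3583
0.17 [-1.2 -0.5  1.5] 0.0118 6.72
0.29 [-2.  -1.7  3.1] 0.0115 7.11
0.41 [-2.  -2.2  3.8] 0.0109 7.49
0.53 [-3.  -2.8  5. ] 0.0114 7.88
0.65 [-2.8 -5.6  3.9] 0.0112 8.26
0.77 [-2.4 -5.4  4.9] 0.0112 8.64
0.89 [-2.1 -5.6  3.2] 0.0113 9.03
1.01 [-1.6 -5.3  2.8] 0.011 9.41
1.13 [-1.2 -5.1  3.4] 0.0109 9.79
1.25 [-0.3 -5.4  2.6] 0.0112 10.18
1.37 [ 0.2 -6.3  1.8] 0.0112 10.56
1.49 [ 0.8 -4.8  2.3] 0.0116 10.94
1.53 [ 0.2 -5.1  2.7] 0.0116 11.19
```

Run:
```python
from plan import *; from h import *; from station import robot,grip,read_camera
robot.sleep(.2); grip(.036); robot.servo_line([*handle(1.53),.22],.2)
robot.move_ptp([*w([-.134,0]),.28],down(YAW+np.pi/2+np.pi))
c=read_camera("wrist"); cv2.imwrite("pics/w2.png",c["pixels"][:,:,::-1])
def orange(c):
    H=cv2.cvtColor(c["pixels"],cv2.COLOR_RGB2HSV).astype(int); return (H[...,0]>4)&(H[...,0]<22)&(H[...,1]>150)&(H[...,2]>90)
for n in("wrist","top","scene"):
    if n!="wrist": c=read_camera(n)
    P=cloud(c); X=(P[...,:2]-C)@rot(YAW)
    m=orange(c)&(P[...,2]>.1)&(P[...,2]<.113)&(abs(X[...,1])<.1)&(X[...,0]<-.08)&(X[...,0]>-.3)
    if m.sum(): print(n,m.sum(),"grip top z",np.median(P[m][:,2]),X[m].min(0),X[m].max(0))
    D=(P[...,2]>.114)&(P[...,2]<.125)&(X[...,0]<-.125)&(X[...,0]>-.37)&(X[...,1]<-.1)&(X[...,1]>-.2)
    if D.sum()>50: r=cv2.minAreaRect(X[D].astype(np.float32)); print(n,"door",r)
print(robot.observe()["time_s"])
```

```text
wrist 259 grip top z 0.10533498101949068 [-0.14581017 -0.00648334] [-0.12102974  0.00591757]
wrist door ((-0.17792367935180664, -0.14554104208946228), (0.05721895769238472, 0.10700672119855881), 88.07879638671875)
top door ((-0.2381257712841034, -0.14212673902511597), (0.058495551347732544, 0.22824732959270477), 87.86947631835938)
scene 26 grip top z 0.10776328630261597 [-0.14543794 -0.0085365 ] [-0.12039138  0.003305  ]
scene door ((-0.23787760734558105, -0.14505088329315186), (0.0588921457529068, 0.22803029417991638), 87.65167999267578)
13.975
```

View pics/w2.png

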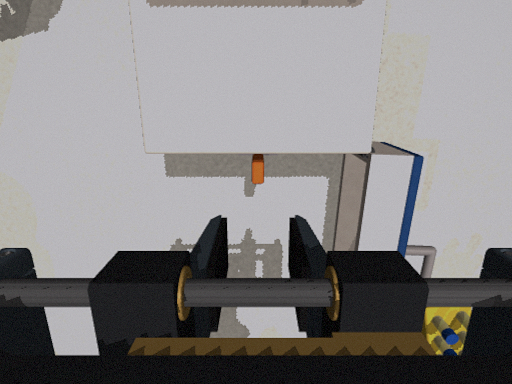

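The wrist view shows the orange grip at (258,168), centred as planned, and the door open to about 1.54 rad. Next I pull the tray out.

Run:
```python
from plan import *; from h import *; from station import robot,grip,read_camera
grip(.05); robot.servo_line([*w([-.1335,0]),.074],.15); grip(0)
o=robot.observe(); print(o["finger_gap"],o["ft_force"].round(1))
robot.servo_line([*w([-.1335-.138,0]),.074],.08)
o=robot.observe(); print(o["finger_gap"],o["ft_force"].round(1)); robot.sleep(.25)
grip(.04); robot.servo_line([*w([-.1335-.138,0]),.27],.2)
fl=np.array([.448,-.229]); a=1.32; mid=fl-.0195*np.array([np.cos(a),np.sin(a)])
robot.move_ptp([*mid,.25],down(a+np.pi/2+np.pi)); grip(.085)
c=read_camera("wrist"); cv2.imwrite("pics/w3.png",c["pixels"][:,:,::-1])
P=cloud(c); f=(abs(P[...,0]-.45)<.09)&(abs(P[...,1]+.23)<.1)&(P[...,2]>.012)&(P[...,2]<.06)
r=cv2.minAreaRect(P[f][:,:2].astype(np.float32)); print("wrist flask",r,np.percentile(P[f][:,2],[50,95]))
top=read_camera("top"); P=cloud(top); X=(P[...,:2]-C)@rot(YAW)
H=cv2.cvtColor(top["pixels"],cv2.COLOR_RGB2HSV).astype(int); m=(H[...,0]>4)&(H[...,0]<22)&(H[...,1]>150)&(H[...,2]>70)&(P[...,2]>.095)&(P[...,2]<.113)&(abs(X[...,1])<.1)&(X[...,0]<-.08)&(X[...,0]>-.35)
print("grip now",m.sum(),X[m].min(0),X[m].max(0)); 
fm=(abs(X[...,0]+.178)<.055)&(abs(X[...,1])<.08); print("floor z",np.nanmedian(P[fm][:,2]))
cv2.imwrite("pics/t3.png",top["pixels"][:,:,::-1]); print(robot.observe()["time_s"])
```

```text
0.01351491020032859 [ 1.5 -0.6 -0.1]
0.014117419514030581 [ 6.2 -1.5 -1.9]
wrist flask ((0.44842711091041565, -0.23016555607318878), (0.11405271291732788, 0.05598706752061844), 75.44357299804688) [0.03236012 0.03433727]
grip now 36 [-0.2876361  -0.00487576] [-0.26517121  0.00756479]
floor z 0.047112847860254825
22.3917
```

View pics/t3.png

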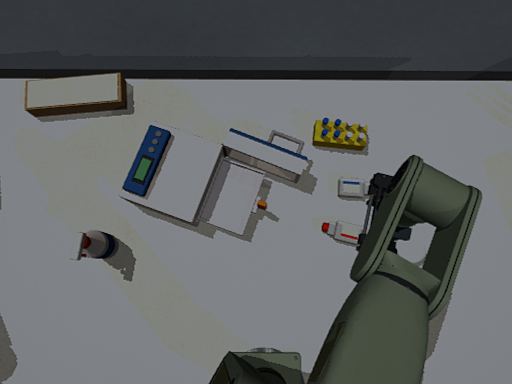

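View pics/w3.png

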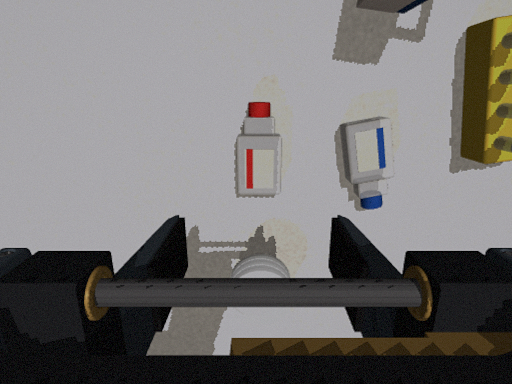

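The top view shows the door open, the tray out with its grip at (262,205), and all bystanders untouched. In the wrist view the red flask is centred and aligned at (259,150), with the blue one clear of it. Next I pick the flask and place it.

Run:
```python
from plan import *; from h import *; from station import robot,grip,read_camera
a=1.317; u=np.array([np.cos(a),np.sin(a)]); p=np.array([.4484,-.2302])-.0135*u
R=down(a+np.pi/2+np.pi)
robot.move_ptp([*p,.12],R); robot.servo_line([*p,.007],.12)
print(robot.observe()["ft_force"].round(1)); grip(0)
o=robot.observe(); print(o["finger_gap"],o["gripper_force"])
robot.servo_line([*p,.06],.1); robot.servo_line([*p,.25],.2)
o=robot.observe(); print("lift",o["finger_gap"],o["ft_force"].round(1))
t=w([-.186,-.0135]); R=down(YAW+2*np.pi); robot.move_ptp([*t,.22],R)
robot.servo_line([*t,.08],.15); robot.servo_line([*t,.0565],.05)
for z in(.0555,.0545,.0535,.0525):
    f=robot.observe()["ft_force"]; print(z,f.round(1),robot.observe()["finger_gap"])
    if f[2]>3: break
    robot.servo_line([*t,z],.02)
grip(.075); robot.servo_line([*t,.10],.08); robot.servo_line([*t,.26],.2)
top=read_camera("top"); cv2.imwrite("pics/t4.png",top["pixels"][90:270,100:340][:,:,::-1].repeat(3,0).repeat(3,1))
P=cloud(top); X=(P[...,:2]-C)@rot(YAW)
m=(abs(X[...,0]+.18)<.06)&(abs(X[...,1])<.09)&(P[...,2]>.066)&(P[...,2]<.1); print("flask in cab",cv2.minAreaRect(X[m].astype(np.float32)),np.percentile(P[m][:,2],[50,90])); print(robot.observe()["time_s"])
```

```text
[ 0.3 -0.1 -0.7]
0.05547753336934038 30.000319182872772
lift 0.055784129975602934 [-0.7 -0.7 -0.9]
0.0555 [-0.1  0.6 -0.2] 0.0557087134639183
0.0545 [ 0.8 -0.  -0.8] 0.05599824369697263
0.0535 [ 0.6  0.2 -1.8] 0.056044284430380446
0.0525 [-1.1  0.2  4.4] 0.05570157781191432
flask in cab ((-0.17563742399215698, -0.029940858483314514), (0.05574025213718414, 0.04640423506498337), 26.701644897460938) [0.08136628 0.08424356]
32.4083
```

View pics/t4.png

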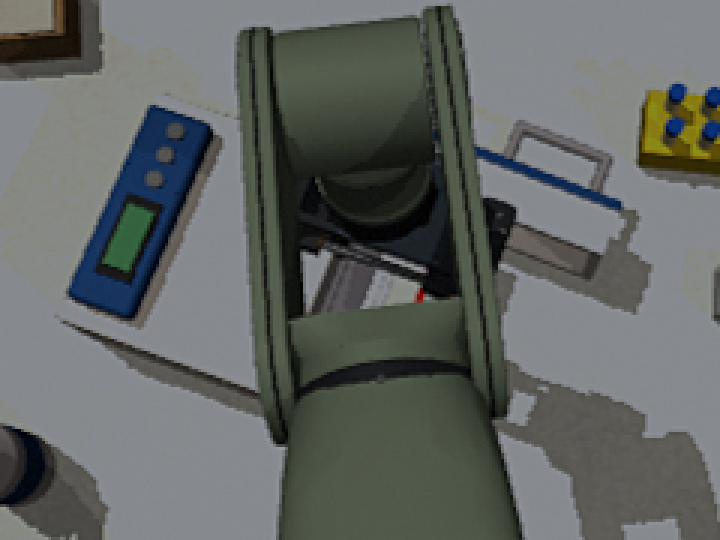

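The top view shows the flask partly hidden by the arm but inside the tray. Its top is at 81–84 mm, so it is lying flat on the floor. I confirm this with the wrist view while moving to the tray grip, then push the tray home.

Run:
```python
from plan import *; from h import *; from station import robot,grip,read_camera
R=down(YAW+np.pi/2+np.pi); t=w([-.2720,0])
robot.move_ptp([*t,.27],R); grip(.05)
for n in("wrist","scene"):
    c=read_camera(n); P=cloud(c); X=(P[...,:2]-C)@rot(YAW)
    m=(abs(X[...,0]+.18)<.062)&(abs(X[...,1])<.092)&(P[...,2]>.066)&(P[...,2]<.1); print(n,cv2.minAreaRect(X[m].astype(np.float32)),np.percentile(P[m][:,2],[5,50,95]))
    H=cv2.cvtColor(c["pixels"],cv2.COLOR_RGB2HSV).astype(int); m=(H[...,0]>4)&(H[...,0]<22)&(H[...,1]>150)&(H[...,2]>70)&(P[...,2]>.1)&(P[...,2]<.113)&(abs(X[...,1])<.1)&(X[...,0]<-.08)&(X[...,0]>-.35)
    if m.sum(): print("grip",X[m].min(0),X[m].max(0))
    if n=="wrist": cv2.imwrite("pics/w4.png",c["pixels"][:,:,::-1])
```

```text
wrist ((-0.186359703540802, 0.0002699717879295349), (0.055756255984306335, 0.11494694650173187), 0.1751883625984192) [0.07475509 0.07951375 0.08137029]
grip [-0.2855186  -0.00667806] [-0.26078909  0.00546932]
scene ((-0.19778986275196075, -0.0010889843106269836), (0.11607220768928528, 0.08739425241947174), 88.63715362548828) [0.07037932 0.0807654  0.08560385]
grip [-0.28523698 -0.00914445] [-0.25753107  0.00324888]
```

View pics/w4.png

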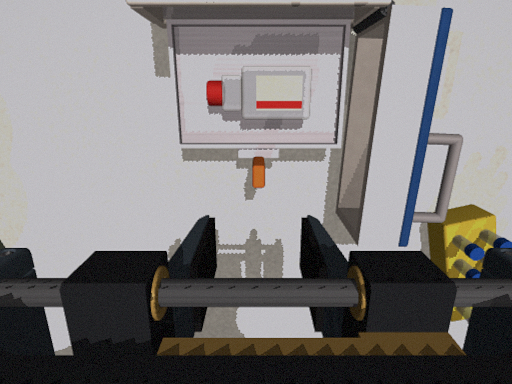

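The wrist view shows the flask lying flat and centred in the tray at (262,92), with the grip at (258,172). Next I slide the tray home and shut the door.

Run:
```python
from plan import *; from h import *; from station import robot,grip,read_camera
t=w([-.273,0]); robot.servo_line([*t,.074],.2); grip(0)
o=robot.observe(); print(o["finger_gap"],o["ft_force"].round(1))
robot.servo_line([*w([-.1335,0]),.074],.08); print(robot.observe()["ft_force"].round(1))
robot.servo_line([*w([-.1320,0]),.074],.02); print(robot.observe()["ft_force"].round(1),robot.observe()["finger_gap"])
robot.sleep(.25); grip(.04); robot.servo_line([*w([-.1335,0]),.24],.2)
c=read_camera("wrist");P=cloud(c); X=(P[...,:2]-C)@rot(YAW)
H=cv2.cvtColor(c["pixels"],cv2.COLOR_RGB2HSV).astype(int); m=(H[...,0]>4)&(H[...,0]<22)&(H[...,1]>150)&(H[...,2]>70)&(P[...,2]>.1)&(P[...,2]<.113)&(abs(X[...,1])<.1)&(X[...,0]<-.08)&(X[...,0]>-.35)
print("grip",X[m].min(0),X[m].max(0))
D=1.53; robot.move_ptp([*handle(D),.24],down(YAW+D+np.pi)); grip(.038)
robot.servo_line([*handle(D),.081],.15); print(robot.observe()["ft_force"].round(1)); grip(0)
o=robot.observe(); print("hg",o["finger_gap"],o["ft_force"].round(1),o["time_s"])
for a in np.r_[np.arange(1.41,.1,-.12),.05,.02,.0]:
    robot.servo_line([*handle(a),.081],.1 if a>.1 else .04,rotation=down(YAW+a+np.pi))
    o=robot.observe(); f=o["ft_force"]; print(round(a,2),f.round(1),round(o["finger_gap"],4))
    if np.linalg.norm(f)>35: print("stop"); break
print(o["time_s"])
```

```text
0.01372795690012601 [ 2.  -0.7  0.4]
[ 3.2 -5.   2.9]
[ 1.5 -9.7  5. ] 0.014103702279365294
grip [-0.14565706 -0.0061112 ] [-0.12114454  0.00594032]
[0.6 0.1 0.3]
hg 0.011470802211792187 [-0.2 -0.3  1.7] 43.1417
1.41 [-0.  -1.   2.1] 0.0113
1.29 [-1.2 -3.   4.2] 0.0112
1.17 [-1.7 -2.8  4.9] 0.011
1.05 [-1.8 -2.4  5.9] 0.0112
0.93 [-2.6 -3.3  6.4] 0.0114
0.81 [-3.1 -3.5  5.6] 0.0115
0.69 [-2.9 -2.9  6.9] 0.0113
0.57 [-3.4 -1.9  8.2] 0.0113
0.45 [-4.3 -2.7  7.6] 0.0111
0.33 [-3.1 -2.4  8.2] 0.0114
0.21 [-3.6 -0.8  7.2] 0.0112
0.05 [-3.  -0.3  8.8] 0.0114
0.02 [-2.7 -0.8  8.4] 0.0114
0.0 [-1.9 -3.5  7.2] 0.0114
48.8167
```

Run:
```python
from plan import *; from h import *; from station import robot,grip,read_camera
robot.sleep(.2); grip(.036); robot.servo_line([*handle(0),.28],.15)
c=read_camera("wrist");P=cloud(c); X=(P[...,:2]-C)@rot(YAW)
H=cv2.cvtColor(c["pixels"],cv2.COLOR_RGB2HSV).astype(int)
m=(abs(P[...,2]-.12)<.004)&(X[...,0]<-.13)&(X[...,0]>-.2)&(abs(X[...,1])<.1)
de=np.array([(a,X[...,0][m&(abs(X[...,1]-a)<.005)].min()) for a in np.arange(-.07,.09,.01)]); p=np.polyfit(*de.T,1)
print("door angle",-p[0],p,X[m].min(0)); cv2.imwrite("pics/w5.png",c["pixels"][:,:,::-1]); print(robot.observe()["time_s"])
```

```text
door angle -0.0015099383298834562 [ 0.00150994 -0.16681014] [-0.16710468 -0.09998402]
51.1083
```

View pics/w5.png

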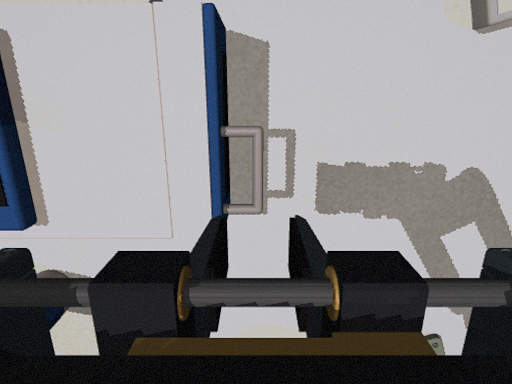

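The door is shut: the gap line at (160,120) is uniform, the measured angle is about 0 rad, and the gripper is clear of the handle. I'm handing the job in.

```bash
python3 -c "
from station import robot
print(robot.finish_job())"
```

```text
the job is handed in; nothing more can be done
None
```

The red-capped flask is lying flat in the tray, the tray is home, the door is shut, and the job is handed in at about 51 s of the 72 s; the station gave no verdict, and I saw none of the other items moved.

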